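# Fit the keyed coupling half to the gearmotor shaft

## Robot

A 6-joint arm with a two-finger parallel gripper is mounted at the origin on the work surface. World frame = base frame: x ahead of the robot, y to its left, z up, the work surface at z = 0. Lengths are in m, angles in rad, forces in N, time in s.
With the tool pointing down it reaches from about 0.35 to 0.975 m from the base axis. Payload 4.9 kg.
Tool frame: the origin (TCP) lies at the very end of the fingers, on their centre line; the grasp point (between the pads) lies 19 mm behind it (manip.hold_point_z is the distance from the TCP to the grasp point, in m); z points along the fingers, y is the direction in which the jaws open and shut (so a half turn about z gives the same grasp; the last joint's range is limited). The gripper opens to 85 mm and grips with 20 to 120 N. Pads are 22 mm wide; open, the fingers measure 114 mm over their backs; the gripper's body (76 mm by 85 mm) begins 54 mm behind the grasp point. The pads swing forward as they close: fully open they stand 13 mm farther back than shut.
Start: joints at [-1.225, 0.053, 1.613, -0, 1.476, -0.119], TCP at [0.28, -0.559, 0.231] pointing down, gripper open.
Joint ranges: [-3.01, 3.01], [-1.01, 2.22], [0.06, 2.58], [-1.02, 4.17], [0.09, 2.62], [-3.14, 3.14]. Speed limits (rad/s): [2.57, 2.57, 3.14, 3.14, 3.14, 3.14].

## Interface

Orientations are given as a unit quaternion [w, x, y, z].
In Python, from plant import manip gives the robot as it stands. The module is installed in compiled form; this text tells all that it offers.
- The arm moves only by the shell command python3 -m creep 'ROWS'. ROWS is JSON, a list of rows, each a list of 7 numbers: the turn, a rotation vector about the tool's x, y, z in degrees, then the shift along the tool's x, y, z in m, then the opening, from 0 (shut) to 1 (fully open). In form: [[ax, ay, az, tx, ty, tz, jaw], ...]. A call has 1 to 20 rows; each row shifts and turns the commanded pose from where the row before left it, along the tool's axes as they then stand; what a row does not reach is not made up. A row lasts 1/12 s, in which the tool goes at most 41.7 mm and 7.16 degrees, less where a joint would pass 70% of its speed; a pose out of reach is approached as far as the arm can. A call is refused whole if a number of a shift passes 0.0417 or a number of a turn 7.16, either way. A call with a gripper value outside its range is refused whole. The fingers move at their own pace and stop on an object; the grip force is fixed at half the most. Time passes only in rows, so rows that do not move let the fingers close. It gives the time, the measured TCP pose, the force and the opening at its end, in the units of the state.
- manip.state(): the state, without advancing time (a new reading comes with each control period).
- manip.grab_frame(name): name is "scene" or "top" or "wrist"; returns the picture (420x560x3 uint8, blue, green, red); there is no depth.
- manip.get_calibration(name): a dict with "fx", "fy", "cx", "cy" (pixels), "xyz" and "attitude" of the camera in the world. Camera axes: x right, y down, z forward; pixel columns grow to the right and rows downward; lengths in m; the calibration is good to about 2 mm. A picture is of the moment at which its call begins: read the wrist's pose just before it. get_calibration takes no time and is no camera call; for the wrist camera it gives the pose at the moment of the call.
- manip.job_done(): hands the job in, once; it reports no verdict.
Trained networks look in the newest picture that a camera, given by its name, has taken for a name from the list of things; names that differ only in an ending like _2 or _b are one class to them, and where a whole thing is asked for, a point or a joint stands for the part that bears it (a point fixed in the world has none). Each returns a list of dicts, best first, with "confidence" (0 to 1); they miss things now and then, are a little off and sometimes report something else, mostly with a low value. They report only what shows in the picture. A call takes as long as a camera call. They do not tell look-alikes from the thing itself.
- manip.cut_out(target, camera): "pixels" (420x560 bool, what is visible of it) and "rect" ([left, top, right, bottom] in pixels, round what is visible of it).
The state is a dict: "time": time; "joint_pos": joint angles; "joint_vel": joint speeds; "joint_efforts": joint torques, N m; "tool_pos": TCP position; "tool_rot": TCP orientation; "contact_force": force on the tool from outside, world axes, zero at the start; "ft_torque": the same for the moment, N m; "gripper_width": opening from 0.0 (shut) to 1.0 (fully open).
Only numpy, scipy, OpenCV 4.12 (cv2) and the standard library are available. Lean on these libraries where they do the work, as an engineer would, in place of code of your own. Each camera call takes 0.05 s, during which the arm holds its last target.

## Task

Fit the silver coupling half, claws up, on the upright keyed shaft of the worm gearmotor: slip it over the shaft end, turn it while it rides lightly on the key until its keyway drops over the key, then bring it down fully home against the shaft collar and let go. Feel for the key with a light hand, never forcing or knocking the coupling, and leave the other things on the bench where they are.

Things in the scene. Friction and masses are not known exactly. Their poses are not given: they have to be found in the camera images.
- hub_center (a point): The silver (aluminium) jaw-coupling half to fit, standing claws up on the bench: round, 55 mm outside diameter, 50 mm high in all (38 mm body, three 12 mm claws on top), 0.2 to 0.35 kg. Point on its axis half-way up, 25 mm above its underside. z up; x points to its keyway. Grip it across the body, any way round.
- hub_foot (a point): Middle of the same coupling half's underside; axes as hub_center. Bore 26.5 mm through the body. The keyway, 9 mm wide and about 4 mm deep, runs the body's full height, open below and above. A small dark set screw on the outside, 12 mm up, marks the keyway side.
- gearmotor: Worm gearmotor, too heavy to shift: silver gearbox laid on its side on wooden packing, upright shaft, teal motor beside it. Origin on the bench (z = 0) under the shaft axis; z up, y towards the motor. Gearbox x from -45 to +85 mm, y -58 to +58 mm, top 114 mm above the bench. The motor reaches 257 mm out in y, its dark terminal box 149 mm high.
- shaft_seat (a point): Middle of the shaft collar's top face, on the shaft axis, 118 mm above the bench; axes as the gearmotor's. The collar is 35 mm across. The coupling is home when its underside lies on it, its centre 25 mm above this point. A push of 5 to 10 N on the coupling is enough; pushes and knocks past about 20 N (60 N with all its contacts on shaft, key and collar added up) do damage.
- shaft_end (a point): Middle of the shaft's upper end, 42 mm above the collar; axes as the gearmotor's (they do not turn with the shaft). Bright steel, 25 mm diameter, 3 mm chamfer. The gearbox is self-locking: the shaft cannot be turned by hand, but it has stopped at an angle that is not measured, so where its key points must be felt or seen.
- key_ring (a point): The point on the shaft axis level with the key's top, 12 mm below the shaft end; axes as the gearmotor's. Brass key 8 mm wide, 3 mm proud, from 4 to 30 mm above the collar, pointing along x to within 0.7 rad either way. A coupling out of line rides on its top, underside 30 mm above the collar; it drops on when lined up within about 0.03 rad.
- other_half_center (a point): Bystander: the other coupling half, dark steel, 55 mm diameter, 50 mm high, small blind bore; point half-way up.
- multimeter_center (a point): Bystander: orange multimeter lying flat, 170 by 82 by 36 mm, long side along its x; point at its middle.
- sensor_head_center (a point): Bystander: blue temperature-sensor head, 78 mm diameter, 62 mm high, with a steel stem sticking out 144 mm along its x; point on the head's axis, 30 mm up.
- grease_tin: Bystander: yellow grease tin, 64 mm diameter, 55 mm high; point under its middle.
- spanner_grip (a point): Bystander: spanner lying flat, along its x; point on its handle.
- driver_grip (a point): Bystander: screwdriver lying flat, along its x; point on its handle.
Mind the look-alikes: they are no part of the job. Leave any blue, orange or turquoise look-alike of the part that bears hub_center alone.

How it is judged:
By the outcome, as a careful person would: the job done as asked, in the order asked, and still so for the second after the job is handed in, with the robot touching nothing.
It also fails if it takes over 72 s, if anything falls off the work surface, if the arm or the gripper's body presses on something with over 40 N, if the wrist force passes 120 N, or if a joint passes its speed limit or range.

## Working session

There is one attempt and no reset: what is moved stays moved. The work goes in short steps, Python scripts to look and compute and a shell command to move; the robot and the scene stay as the last step left them, time stands still between calls to the robot, and variables do not carry over. Pictures are saved under pics/ and viewed, and the job is handed in when it is done.

```bash
mkdir -p pics; ls; cat > h.py <<'E'
import numpy as np, cv2
from plant import manip
from scipy.spatial.transform import Rotation as R
def q2R(q): return R.from_quat([q[1],q[2],q[3],q[0]]).as_matrix()
def cal(n):
    c=manip.get_calibration(n); return c
def camR(c):
    a=np.array(c["attitude"],float)
    return a if a.shape==(3,3) else q2R(a)
def ray(c,u,v):
    d=np.array([(u-c["cx"])/c["fx"],(v-c["cy"])/c["fy"],1.0]); d=camR(c)@d
    return np.array(c["xyz"]),d/np.linalg.norm(d)
def proj(c,p):
    q=camR(c).T@(np.array(p)-np.array(c["xyz"])); return np.array([c["fx"]*q[0]/q[2]+c["cx"],c["fy"]*q[1]/q[2]+c["cy"]])
def onz(c,u,v,z):
    o,d=ray(c,u,v); return o+d*(z-o[2])/d[2]
def tri(rays):
    A=np.zeros((3,3));b=np.zeros(3)
    for o,d in rays:
        M=np.eye(3)-np.outer(d,d);A+=M;b+=M@o
    p=np.linalg.solve(A,b)
    return p,[np.linalg.norm((np.eye(3)-np.outer(d,d))@(p-o)) for o,d in rays]
E
python3 - <<'E'
from h import *
np.set_printoptions(precision=4,suppress=True)
print(manip.hold_point_z, manip.state())
for n in("scene","top","wrist"):
    c=cal(n);print(n,c)
    cv2.imwrite(f"pics/{n}0.png",manip.grab_frame(n))
E
```

```text
pics
0.0187 {'time': 0.0, 'joint_pos': array([-1.225 ,  0.0534,  1.6143, -0.    ,  1.476 , -0.119 ]), 'joint_vel': array([ 0.0002, -0.0011,  0.0019, -0.0004,  0.0012, -0.0008]), 'joint_efforts': array([ -0.0027, -39.369 , -37.0175,  -0.0002,   0.0071,   0.    ]), 'tool_pos': array([ 0.2799, -0.5581,  0.23  ]), 'tool_rot': array([-0.001 ,  0.9731,  0.2303, -0.0001]), 'contact_force': array([-0.0018,  1.1957,  0.1338]), 'ft_torque': array([ 0.0365,  0.0042, -0.0218]), 'gripper_width': 1.0018083442460126}
scene {'fx': 404.4692898286585, 'fy': 404.4692898286585, 'cx': 280.22844701536053, 'cy': 203.16115506236508, 'xyz': array([ 1.0958, -0.6541,  0.7699]), 'attitude': array([-0.3927,  0.8331,  0.3556, -0.1589])}
top {'fx': 483.4962058334765, 'fy': 483.4962058334765, 'cx': 277.0347605514372, 'cy': 206.3936508745095, 'xyz': array([ 0.4154, -0.1105,  1.5569]), 'attitude': array([ 0.0418, -0.7021,  0.71  , -0.0344])}
wrist {'fx': 290.60995011366873, 'fy': 290.60995011366873, 'cx': 278.1076040481874, 'cy': 212.5891947855093, 'xyz': array([ 0.3383, -0.5281,  0.373 ]), 'attitude': array([ 0.1113,  0.8437, -0.5206, -0.0692])}
```

View pics/scene0.png

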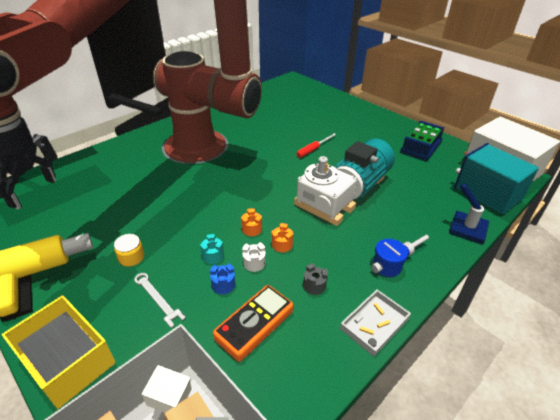

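View pics/top0.png

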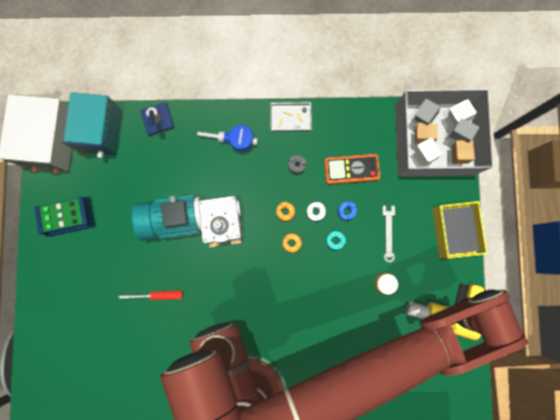

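View pics/wrist0.png

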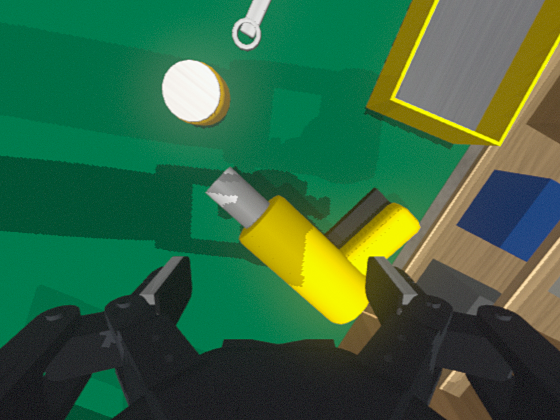

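The silver half is at scene (254,257) and top (316,211). The look-alikes are two orange (scene (252,222) and (282,238)), a turquoise (212,248) and a blue (222,278). The dark steel half is at (315,279). Only the one at (254,257) is silver and has a through bore. I'll measure it in both views and enlarge the crop.

```bash
cat > m1.py <<'E'
from h import *
np.set_printoptions(precision=4,suppress=True)
f={n:manip.grab_frame(n) for n in("scene","top")}
for t in ("hub_center","gearmotor"):
    for n in f:
        for r in manip.cut_out(t,n):
            m=r["pixels"].astype(bool); ys,xs=np.nonzero(m)
            col=np.median(f[n][m],axis=0)
            print(t,n,round(r["confidence"],2),np.round(r["rect"]),round(xs.mean(),1),round(ys.mean(),1),m.sum(),col)
a=cv2.resize(f["scene"][215:300,190:340],None,fx=5,fy=5,interpolation=cv2.INTER_CUBIC)
cv2.imwrite("pics/c_scene.png",a)
b=cv2.resize(f["top"][180:260,190:360],None,fx=4.5,fy=4.5,interpolation=cv2.INTER_CUBIC)
cv2.imwrite("pics/c_top.png",b)
g=cv2.resize(f["scene"][140:225,280:400],None,fx=6,fy=6,interpolation=cv2.INTER_CUBIC)
cv2.imwrite("pics/c_gm.png",g)
E
python3 m1.py
```

```text
hub_center scene 0.9 [271. 224. 294. 249.] 282.0 239.0 471 [ 31.  91. 189.]
hub_center scene 0.85 [203. 234. 226. 262.] 212.1 250.0 532 [111. 121.  30.]
hub_center scene 0.83 [242. 246. 265. 270.] 253.9 256.7 536 [159.5 172.  173. ]
hub_center scene 0.66 [208. 261. 237. 294.] 222.6 278.9 636 [142.  76.  33.]
hub_center scene 0.63 [242. 206. 263. 237.] 251.3 223.1 435 [ 31.  90. 188.]
hub_center scene 0.34 [295. 137. 397. 227.] 343.2 179.8 4687 [130. 139. 139.]
hub_center top 0.76 [307. 202. 326. 224.] 316.0 211.4 200 [251. 251. 249.]
hub_center top 0.71 [326. 231. 348. 252.] 336.0 240.4 238 [215. 226.  80.]
hub_center top 0.61 [277. 205. 292. 220.] 285.7 211.4 223 [ 80. 183. 245.]
hub_center top 0.52 [287. 235. 302. 252.] 292.2 242.5 217 [ 81. 191. 249.]
gearmotor scene 0.67 [297. 138. 393. 224.] 343.8 179.8 4687 [130. 139. 138.]
gearmotor top 0.61 [132. 196. 239. 247.] 189.7 218.8 4393 [150. 156.  98.]
```

View pics/c_scene.png

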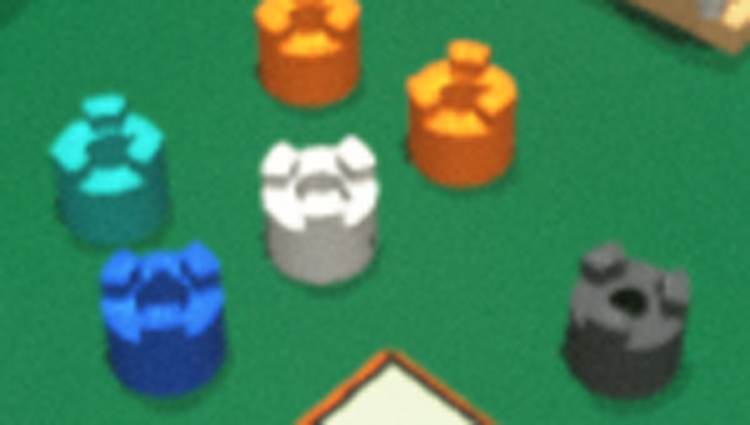

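View pics/c_top.png

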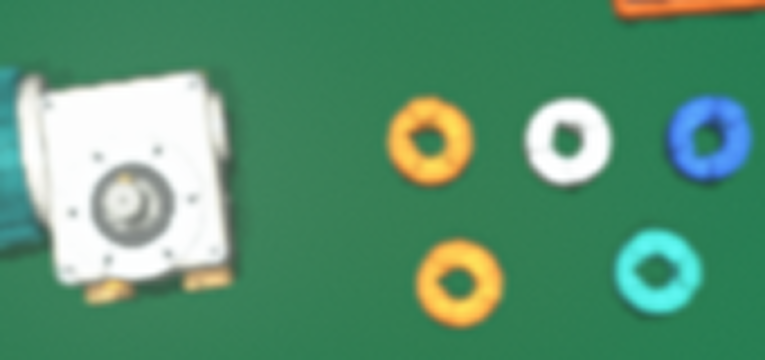

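View pics/c_gm.png

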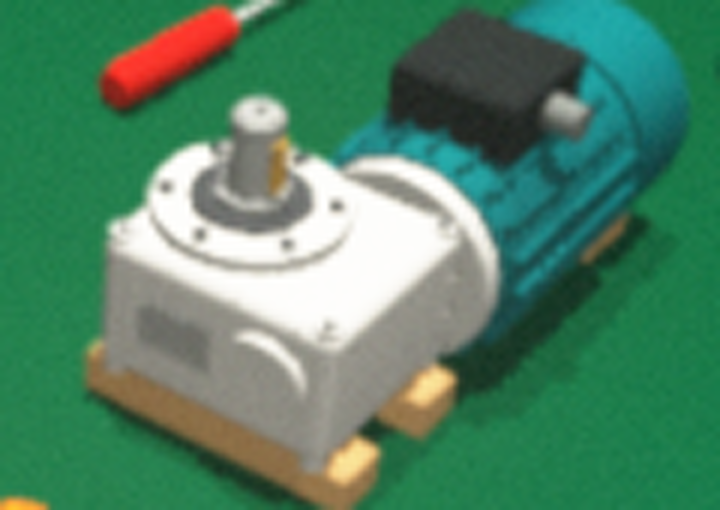

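```bash
python3 - <<'E'
from h import *
np.set_printoptions(precision=4,suppress=True)
s,t=cal("scene"),cal("top")
print("hub",tri([ray(s,253.9,257),ray(t,316,211.4)]))
print("hub top z.045", onz(t,316,211.4,.04),onz(s,253.9,257,.025))
print("wrist fwd", camR(cal("wrist")), manip.state()["tool_pos"])
w=cal("wrist");st=manip.state();Rt=q2R(st["tool_rot"]);print("Rt",Rt);print("cam in tool",Rt.T@(np.array(w["xyz"])-st["tool_pos"]),Rt.T@camR(w))
E
```

```text
hub (array([ 0.5654, -0.2176,  0.0229]), [np.float64(0.001979752322569939), np.float64(0.001979752322570077)])
hub top z.045 [ 0.5625 -0.218   0.04  ] [ 0.5681 -0.2173  0.025 ]
wrist fwd [[ 0.4484 -0.8632 -0.2321]
 [-0.8938 -0.4328 -0.1173]
 [ 0.0008  0.26   -0.9656]] [ 0.2802 -0.5586  0.2312]
Rt [[ 0.8939  0.4483 -0.    ]
 [ 0.4483 -0.8939  0.0002]
 [ 0.     -0.0002 -1.    ]]
cam in tool [ 0.0656 -0.001  -0.1429] [[ 0.0001 -0.9656 -0.2601]
 [ 1.     -0.0001  0.001 ]
 [-0.001  -0.2601  0.9656]]
```

Crop confirms it: the silver half at scene (254,257), with its set-screw notch and keyway not yet resolved. Next I move the wrist above it, with the jaws along world x, where the neighbours leave a gap.

```bash
python3 -m creep '[[0,0,0,0.034,-0.0147,0.002,1],[0,0,0,0.034,-0.0147,0.002,1],[0,0,0,0.034,-0.0147,0.002,1],[0,0,0,0.034,-0.0147,0.002,1],[0,0,0,0.034,-0.0147,0.002,1],[0,0,0,0.034,-0.0147,0.002,1],[0,0,0,0.034,-0.0147,0.002,1],[0,0,0,0.034,-0.0147,0.002,1],[0,0,0,0.034,-0.0147,0.002,1],[0,0,0,0.034,-0.0147,0.002,1],[0,0,0,0.034,-0.0147,0.002,1],[0,0,0,0.033,-0.0147,0.002,1]]'
python3 -m creep '[[0,0,-7.1,0,0,0,1],[0,0,-7.1,0,0,0,1],[0,0,-7.1,0,0,0,1],[0,0,-7.1,0,0,0,1],[0,0,-7.1,0,0,0,1],[0,0,-7.1,0,0,0,1],[0,0,-7.1,0,0,0,1],[0,0,-7.1,0,0,0,1],[0,0,-6.6,0,0,0,1],[0,0,0,0,0,0,1],[0,0,0,0,0,0,1]]'
cat > m2.py <<'E'
from h import *
import sys
np.set_printoptions(precision=4,suppress=True)
tag=sys.argv[1]
s=manip.state();c=cal("wrist");im=manip.grab_frame("wrist");cv2.imwrite(f"pics/w_{tag}.png",im)
print(s["time"],s["tool_pos"],q2R(s["tool_rot"]).round(3).tolist(),s["joint_pos"],s["contact_force"])
import pickle;pickle.dump((s,c,im),open(f"w_{tag}.pkl","wb"))
for t in sys.argv[2:]:
    for r in manip.cut_out(t,"wrist"):
        m=r["pixels"].astype(bool);ys,xs=np.nonzero(m);print(t,round(r["confidence"],2),np.round(r["rect"]),xs.mean().round(1),ys.mean().round(1),m.sum(),np.median(im[m],axis=0))
E
python3 m2.py a hub_center
```

```text
time: 1.45
tool_pos: [0.566, -0.2169, 0.2075]
tool_rot: [0.0, 0.973, 0.23, 0.0]
contact_force: [-0.2, -0.1, 0.0]
gripper_width: 1.002
time: 2.37
tool_pos: [0.5649, -0.2186, 0.2073]
tool_rot: [0.0, 0.708, 0.706, 0.0]
contact_force: [-0.7, -0.5, -0.2]
gripper_width: 1.002
2.3667 [ 0.5649 -0.2186  0.2073] [[0.002, 1.0, 0.0], [1.0, -0.002, -0.0], [-0.0, 0.0, -1.0]] [-0.492   0.023   1.6837 -0.      1.4348 -0.4896] [-0.7311 -0.4664 -0.2404]
hub_center 0.92 [258. 242. 300. 299.] 280.0 271.3 2137 [238. 147.  52.]
hub_center 0.84 [175. 214. 230. 273.] 201.9 240.7 2195 [172. 178.   0.]
hub_center 0.65 [253. 162. 303. 217.] 278.6 192.7 1908 [185. 188. 190.]
hub_center 0.57 [253.  68. 309. 130.] 279.4 96.9 2190 [  0. 224. 255.]
```

View pics/w_a.png

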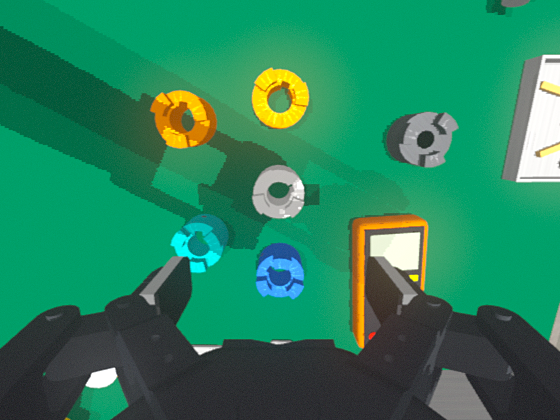

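```bash
python3 - <<'E'
from h import *
import pickle
s,c,im=pickle.load(open("w_a.pkl","rb"))
cv2.imwrite("pics/cw.png",cv2.resize(im[155:225,235:325],None,fx=8,fy=8,interpolation=cv2.INTER_CUBIC))
for z in (0.0,0.025,0.038,0.05): print(z,onz(c,278.6,192.7,z))
E
```

```text
0.0 [ 0.56521145 -0.22139473  0.        ]
0.025 [ 0.56516517 -0.21643977  0.025     ]
0.038 [ 0.56514111 -0.21386319  0.038     ]
0.05 [ 0.56511889 -0.21148481  0.05      ]
```

View pics/cw.png

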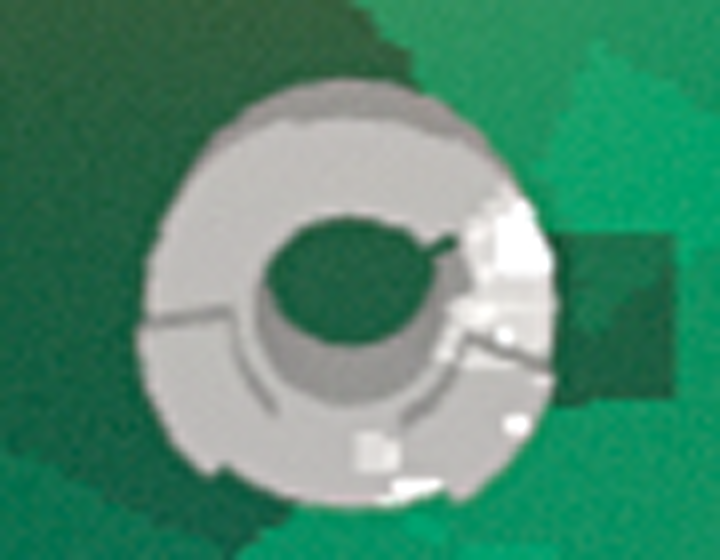

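```bash
python3 -m creep '[[0,0,0,0.0,0,0.03,1],[0,0,0,0,0,0.03,1],[0,0,0,0.0,0,0.02,1],[0,0,0,0,0,0,1],[0,0,0,0,0,0,1]]'
python3 m2.py b hub_center
cat > ov.py <<'E'
from h import *
import pickle,sys
tag=sys.argv[1];x,y,k=map(float,sys.argv[2:5])
s,c,im=pickle.load(open(f"w_{tag}.pkl","rb"))
def pts(r,z,a0=0,a1=360,n=120):
    a=np.radians(np.linspace(a0,a1,n));return [proj(c,(x+r*np.cos(t),y+r*np.sin(t),z)) for t in a]
P=[(pts(.0275,.0),(0,0,255)),(pts(.0275,.05),(255,0,0)),(pts(.01325,.038),(0,255,255)),(pts(.01325,0),(255,0,255))]
kr=np.radians(k);e=np.array([np.cos(kr),np.sin(kr),0]);n=np.array([-e[1],e[0],0])
for z in(.038,0.):
    b=np.array([x,y,z]);P.append(([proj(c,b+e*u+n*v) for u,v in((.0125,.0045),(.0172,.0045),(.0172,-.0045),(.0125,-.0045))],(0,255,0)))
allp=np.array(P[0][0]+P[1][0]);lo=allp.min(0)-12;hi=allp.max(0)+12
x0,y0=lo.astype(int);x1,y1=hi.astype(int)
F=min(7,800/(x1-x0),600/(y1-y0));F=int(F)
a=cv2.resize(im[y0:y1,x0:x1],None,fx=F,fy=F,interpolation=cv2.INTER_CUBIC)
raw=a.copy()
for p,col in P:
    q=((np.array(p)-[x0,y0]+.5)*F).astype(np.int32);cv2.polylines(a,[q],False,col,1)
cv2.imwrite(f"pics/ov_{sys.argv[5]}.png",a)
cv2.imwrite(f"pics/raw_{sys.argv[5]}.png",raw)
E
python3 ov.py b .5652 -.216 10 b1; python3 ov.py a .5652 -.216 10 a1
```

```text
time: 2.88
tool_pos: [0.5641, -0.2181, 0.1261]
tool_rot: [-0.001, 0.707, 0.707, -0.0]
contact_force: [0.1, -0.7, 0.3]
gripper_width: 1.001
2.8833 [ 0.5641 -0.2181  0.1261] [[0.0, 1.0, -0.003], [1.0, -0.0, 0.001], [0.001, -0.003, -1.0]] [-0.492   0.0933  1.7512  0.      1.3001 -0.4915] [ 0.1203 -0.7147  0.2521]
hub_center 0.95 [104.  75. 199. 156.] 152.6 113.3 5164 [  0. 125. 218.]
hub_center 0.86 [242. 168. 313. 245.] 280.0 211.7 3618 [186. 189. 191.]
hub_center 0.73 [140. 236. 217. 306.] 186.8 262.5 2030 [125. 129.   4.]
hub_center 0.61 [245.  43. 322. 131.] 282.1 83.7 4159 [  0. 226. 255.]
hub_center 0.55 [252. 273. 310. 341.] 281.2 309.7 3608 [167.  94.  39.]
```

View pics/ov_b1.png

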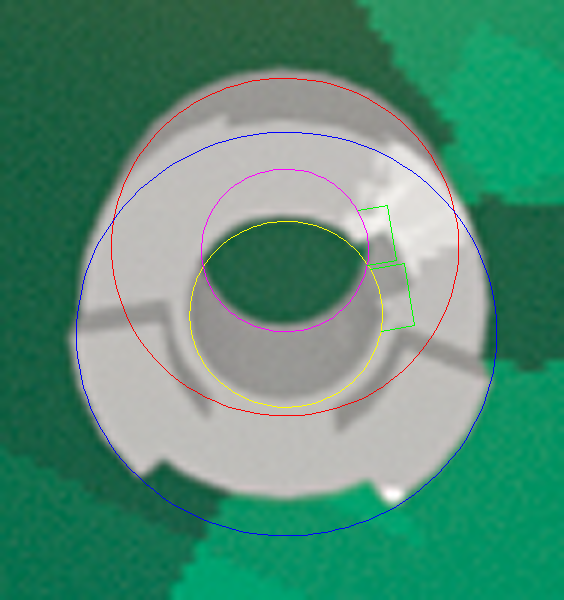

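View pics/ov_a1.png

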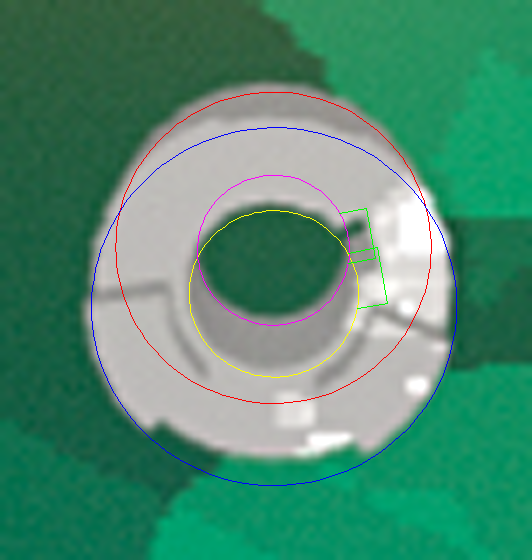

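```bash
python3 ov.py b .5652 -.2150 24 b2; python3 ov.py a .5652 -.2150 24 a2
python3 - <<'E'
import cv2,numpy as np
a=cv2.imread("pics/raw_b2.png");b=cv2.imread("pics/ov_b2.png");
c=np.hstack([cv2.convertScaleAbs(i[140:420,180:470],alpha=1.0) for i in(a,b)])
d=cv2.imread("pics/ov_a2.png")
cv2.imwrite("pics/z1.png",cv2.resize(c,None,fx=1.35,fy=1.35))
E
```

```text
(no output)
```

View pics/z1.png

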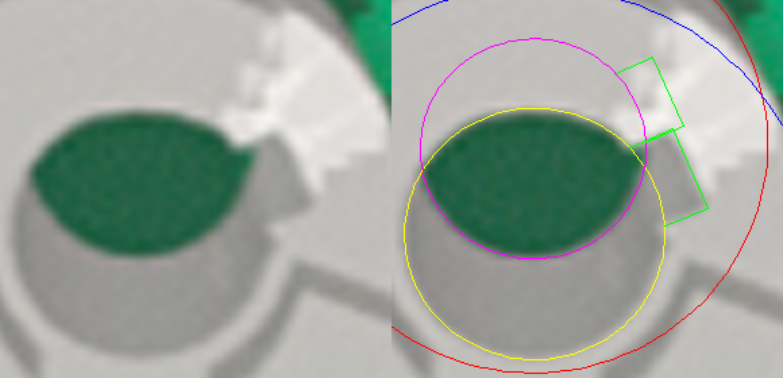

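View pics/ov_a2.png

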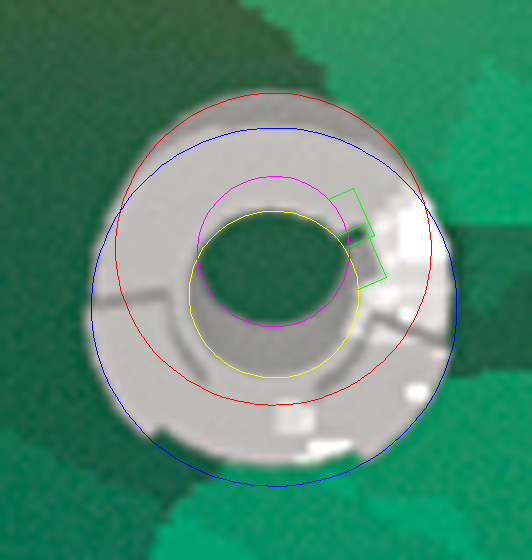

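Overlay with hub axis (0.5652, -0.2150) and keyway at +24° matches both wrist views, in height as well. Now I look at the shaft from close up before grasping.

```bash
python3 - <<'E'
from h import *
t,s=cal("top"),cal("scene")
# top crop (130,203)/4.5+(190,180); scene gm crop (259,107)/6+(280,140)
print(tri([ray(t,190+130/4.5,180+203/4.5),ray(s,280+259/6,140+107/6)]), onz(t,190+130/4.5,180+203/4.5,.16))
E
```

```text
(array([0.51770765, 0.0758015 , 0.16052964]), [np.float64(0.0048544171230462865), np.float64(0.004854417123046253)]) [0.51420379 0.07248023 0.16      ]
```

```bash
python3 -m creep '[[0,0,0,0,0,-0.036,1],[0,0,0,0,0,-0.036,1],[0,0,0,0.02,0,-0.03,1],[0,0,0,0.034,-0.006,-0.03,1],[0,0,0,0.034,-0.006,-0.012,1],[0,0,0,0.034,-0.006,0,1],[0,0,0,0.034,-0.006,0,1],[0,0,0,0.034,-0.006,0,1],[0,0,0,0.034,-0.006,0,1],[0,0,0,0.034,-0.006,0,1],[0,0,0,0.034,-0.006,0,1],[0,0,0,0,0,0,1],[0,0,0,0,0,0,1]]'
python3 m2.py c gearmotor
```

```text
time: 4.07
tool_pos: [0.5178, 0.0718, 0.2714]
tool_rot: [0.002, 0.706, 0.708, 0.002]
contact_force: [-0.7, 0.1, 0.9]
gripper_width: 1.0
4.0667 [0.5178 0.0718 0.2714] [[-0.004, 1.0, 0.005], [1.0, 0.004, -0.0], [-0.0, 0.005, -1.0]] [-0.0045 -0.2186  1.802  -0.0003  1.5536 -0.0081] [-0.6597  0.0998  0.893 ]
gearmotor 0.81 [232.   2. 382. 240.] 304.3 115.9 27002 [169. 168. 126.]
```

View pics/w_c.png

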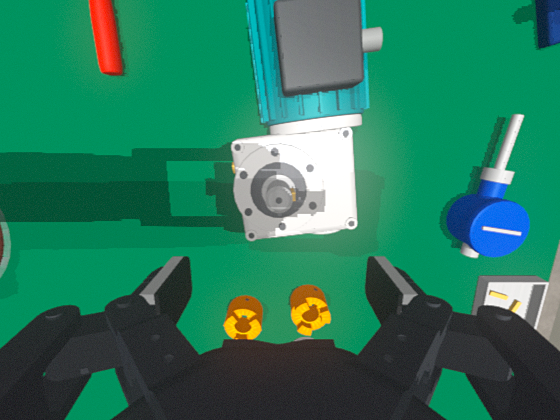

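```bash
python3 -m creep '[[0,0,0,0.0,0,0.03,1],[0,0,0,0.0,0,0.03,1],[0,0,0,0,0,0,1],[0,0,0,0,0,0,1]]'
python3 m2.py d
cat > ov2.py <<'E'
from h import *
import pickle,sys
tag=sys.argv[1];x,y,k=map(float,sys.argv[2:5])
s,c,im=pickle.load(open(f"w_{tag}.pkl","rb"))
def pts(r,z,n=120):
    a=np.radians(np.linspace(0,360,n));return [proj(c,(x+r*np.cos(t),y+r*np.sin(t),z)) for t in a]
P=[(pts(.0175,.118),(0,0,255)),(pts(.0125,.157),(255,0,0)),(pts(.0095,.16),(0,255,255))]
kr=np.radians(k);e=np.array([np.cos(kr),np.sin(kr),0]);n=np.array([-e[1],e[0],0])
for z in(.148,.122):
    b=np.array([x,y,z]);P.append(([proj(c,b+e*u+n*v) for u,v in((.0118,.004),(.0155,.004),(.0155,-.004),(.0118,-.004))],(0,255,0)))
allp=np.array(P[0][0]+P[1][0]);lo=allp.min(0)-12;hi=allp.max(0)+12
x0,y0=lo.astype(int);x1,y1=hi.astype(int)
F=int(min(9,390/(x1-x0),580/(y1-y0)))
a=cv2.resize(im[y0:y1,x0:x1],None,fx=F,fy=F,interpolation=cv2.INTER_CUBIC)
raw=a.copy()
for p,col in P:
    q=((np.array(p)-[x0,y0]+.5)*F).astype(np.int32);cv2.polylines(a,[q],False,col,1)
cv2.imwrite(f"pics/ov_{sys.argv[5]}.png",np.hstack([raw,a]))
E
python3 ov2.py c .516 .074 0 c1;python3 ov2.py d .516 .074 0 d1
```

```text
time: 4.5
tool_pos: [0.5165, 0.0692, 0.2074]
tool_rot: [-0.001, 0.708, 0.707, -0.001]
contact_force: [0.2, -0.3, 0.5]
gripper_width: 1.002
4.5 [0.5165 0.0692 0.2074] [[0.002, 1.0, -0.004], [1.0, -0.002, -0.0], [-0.0, -0.004, -1.0]] [-0.0096 -0.1804  1.8756 -0.0002  1.4501 -0.0081] [ 0.2014 -0.3442  0.4833]
```

View pics/ov_c1.png

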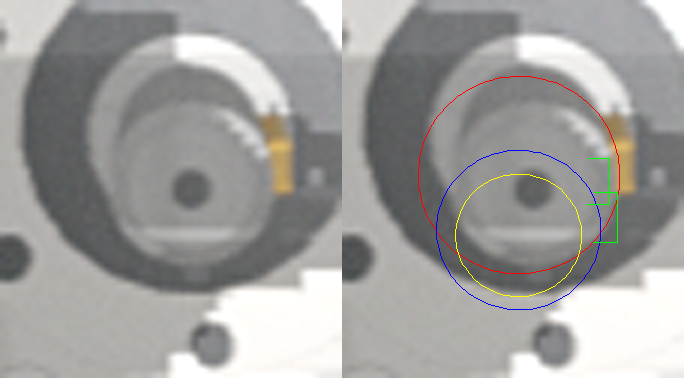

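View pics/ov_d1.png

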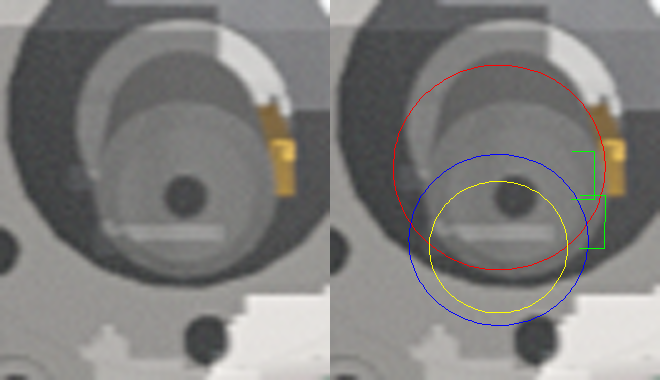

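```bash
python3 ov2.py c .5183 .0810 12 c2;python3 ov2.py d .5183 .0810 12 d2; python3 ov2.py d .5183 .0810 18 d3
python3 - <<'E'
import cv2,numpy as np
a=cv2.imread("pics/ov_c2.png");b=cv2.imread("pics/ov_d2.png");d=cv2.imread("pics/ov_d3.png")
L=[i[:340,i.shape[1]//2+40:] for i in(a,b,d)]
h=min(i.shape[0] for i in L);cv2.imwrite("pics/z2.png",np.hstack([i[:h] for i in L])[:, :800])
print(np.hstack([i[:h] for i in L]).shape)
E
```

```text
(340, 898, 3)
```

View pics/z2.png

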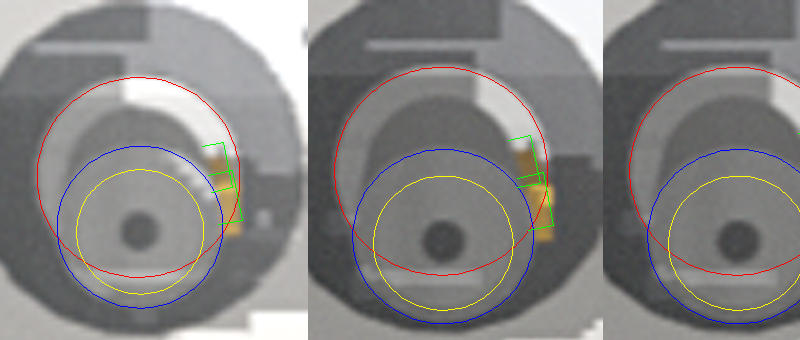

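```bash
python3 ov2.py c .5183 .0810 6 c2;python3 ov2.py d .5183 .0810 6 d2; 
python3 - <<'E'
import cv2,numpy as np
L=[]
for n in "cd":
    a=cv2.imread(f"pics/ov_{n}2.png");w=a.shape[1]//2
    for o in (0,w): L.append(cv2.resize(a[90:290,o+170:o+270],None,fx=2,fy=2))
cv2.imwrite("pics/z3.png",np.hstack(L))
E
```

```text
(no output)
```

View pics/z3.png

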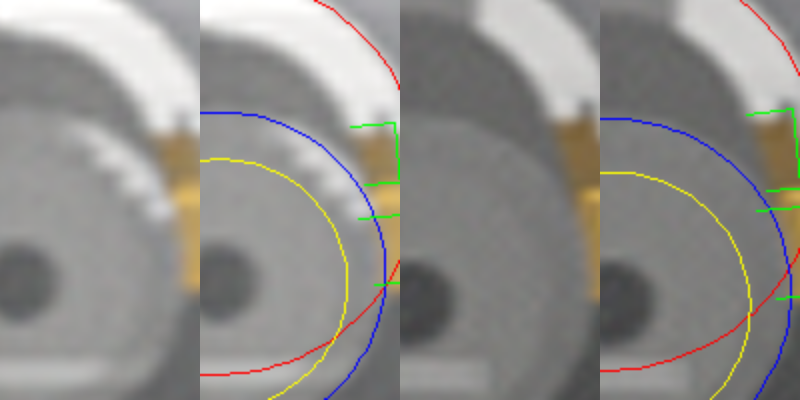

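Axis fits at (0.5183, 0.0810), and collar, shaft end and key heights agree in both views. The key points about +4° from world x, so the hub must turn about -20° in world. Going back to the hub.

```bash
python3 -m creep '[[0,0,0,-0.0355,0.006,0,1],[0,0,0,-0.0355,0.006,0,1],[0,0,0,-0.0355,0.006,0,1],[0,0,0,-0.0355,0.006,0,1],[0,0,0,-0.0355,0.006,0.01,1],[0,0,0,-0.0355,0.006,0.02,1],[0,0,0,-0.0355,0.006,0.03,1],[0,0,0,-0.0355,0.006,0.03,1],[0,0,0,0,0,0.03,1],[0,0,0,0,0,0.0,1],[0,0,0,0,0,0,1]]'
python3 m2.py e hub_center; python3 ov.py e .5652 -.2150 24 e
```

```text
time: 5.47
tool_pos: [0.5639, -0.2062, 0.0956]
tool_rot: [-0.001, 0.707, 0.707, -0.0]
contact_force: [0.2, -0.0, 0.4]
gripper_width: 0.998
5.4667 [ 0.5639 -0.2062  0.0956] [[0.001, 1.0, -0.001], [1.0, -0.001, 0.001], [0.001, -0.001, -1.0]] [-0.4746  0.116   1.7816  0.0002  1.2455 -0.4741] [ 0.2414 -0.024   0.3624]
hub_center 0.94 [242. 190. 315. 278.] 280.1 236.7 4708 [187. 190. 192.]
hub_center 0.93 [162. 265. 209. 336.] 193.9 300.6 1164 [121. 126.   8.]
hub_center 0.6 [254. 298. 314. 344.] 281.3 322.0 2139 [150.  84.  40.]
hub_center 0.58 [ 78.  85. 187. 180.] 135.4 128.1 7077 [  0. 125. 218.]
```

View pics/ov_e.png

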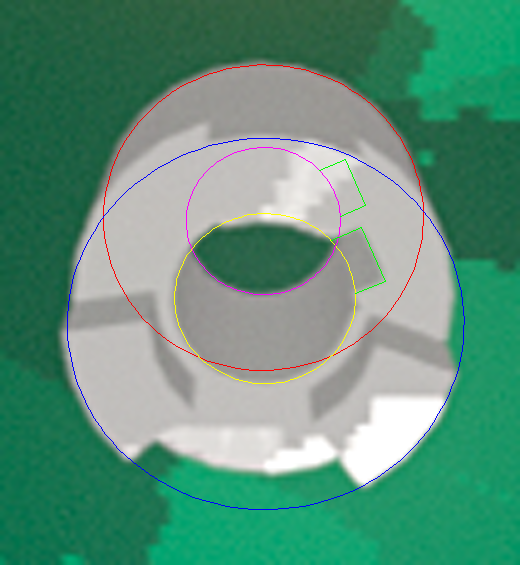

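```bash
python3 -m creep '[[0,0,0,-0.0088,0.0012,0,1],[0,0,0,0,0,0.02,1],[0,0,0,0,0,0.02,1],[0,0,0,0,0,0.02,1],[0,0,0,0,0,0.017,1],[0,0,0,0,0,0.008,1],[0,0,0,0,0,0,1],[0,0,0,0,0,0,1],[0,0,0,0,0,0,1]]'
python3 m2.py f hub_center
```

```text
time: 6.32
tool_pos: [0.5668, -0.2152, 0.0125]
tool_rot: [0.002, 0.707, 0.707, 0.001]
contact_force: [0.1, -0.5, 0.1]
gripper_width: 0.997
6.3167 [ 0.5668 -0.2152  0.0125] [[-0.001, 1.0, 0.003], [1.0, 0.001, -0.002], [-0.002, 0.003, -1.0]] [-0.4855  0.2358  1.803  -0.      1.0991 -0.4864] [ 0.1479 -0.4655  0.051 ]
hub_center 0.87 [202.   0. 365. 130.] 281.0 54.3 14903 [  0. 199. 255.]
hub_center 0.72 [ 67. 310. 129. 420.] 99.6 397.1 2068 [153. 157.   0.]
hub_center 0.59 [  2.  16. 134. 182.] 57.1 105.5 16262 [  0.  81. 156.]
hub_center 0.58 [207. 205. 339. 339.] 274.1 279.2 13778 [162. 164. 167.]
```

View pics/w_f.png

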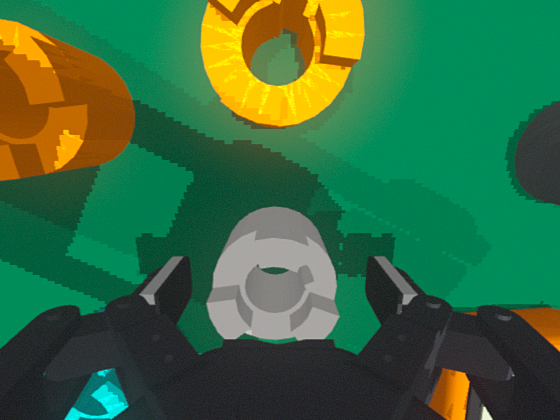

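Silver hub sits between the pads (hub centre column 273, pad midpoint 278). I'll nudge, lower 3 mm and close.

```bash
python3 -m creep '[[0,0,0,0,-0.0014,0.003,1],[0,0,0,0,0,0,1],[0,0,0,0,0,0,0.8],[0,0,0,0,0,0,0.7],[0,0,0,0,0,0,0.65],[0,0,0,0,0,0,0.6],[0,0,0,0,0,0,0.5],[0,0,0,0,0,0,0.3],[0,0,0,0,0,0,0],[0,0,0,0,0,0,0],[0,0,0,0,0,0,0],[0,0,0,0,0,0,0]]'
python3 m2.py g hub_center
```

```text
time: 7.42
tool_pos: [0.5645, -0.2147, 0.008]
tool_rot: [0.001, 0.707, 0.707, 0.0]
contact_force: [0.8, 0.6, 5.6]
gripper_width: 0.629
7.4167 [ 0.5645 -0.2147  0.008 ] [[-0.001, 1.0, 0.001], [1.0, 0.001, -0.001], [-0.001, 0.001, -1.0]] [-0.4867  0.239   1.8083  0.0002  1.093  -0.4873] [0.7804 0.6499 5.5614]
hub_center 0.8 [206.   0. 376. 130.] 287.8 54.2 15382 [  0. 198. 255.]
hub_center 0.78 [101. 343. 167. 420.] 137.3 381.5 1680 [ 96. 100.   7.]
hub_center 0.72 [211. 207. 345. 341.] 278.3 282.5 13921 [157. 159. 161.]
hub_center 0.68 [  0.  17. 136. 184.] 57.5 106.0 16903 [  0.  80. 154.]
```

View pics/w_g.png

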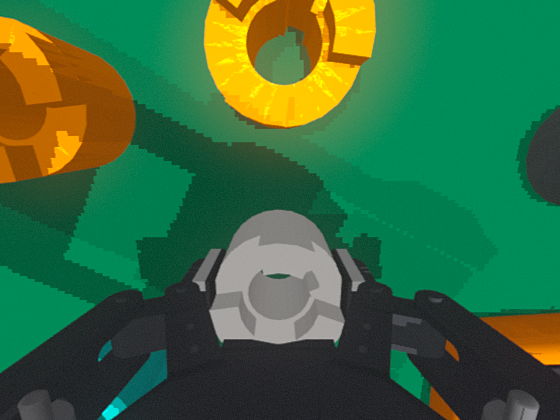

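Gripped (opening 0.629, about 55 mm). I'll lift it, then check for slip and yaw.

```bash
python3 -m creep '[[0,0,0,0,0,-0.005,0],[0,0,0,0,0,-0.015,0],[0,0,0,0,0,-0.03,0],[0,0,0,0,0,-0.035,0],[0,0,0,0,0,-0.035,0],[0,0,0,0,0,-0.035,0],[0,0,0,0,0,-0.03,0],[0,0,0,0,0,-0.015,0],[0,0,0,0,0,0,0],[0,0,0,0,0,0,0],[0,0,0,0,0,0,0]]'
python3 m2.py h hub_center
sed -e 's/x,y,k=map(float,sys.argv\[2:5\])/x,y,k=map(float,sys.argv[2:5]);z0=float(sys.argv[6])/' -e 's/proj(c,(x+r\*np.cos(t),y+r\*np.sin(t),z))/proj(c,(x+r*np.cos(t),y+r*np.sin(t),z+z0))/' -e 's/np.array(\[x,y,z\])/np.array([x,y,z+z0])/' ov.py > ov3.py
python3 ov3.py g .5650 -.2150 24 g 0.0
python3 - <<'E'
from h import *
import pickle
s,c,im=pickle.load(open("w_h.pkl","rb")); s0,_,_=pickle.load(open("w_g.pkl","rb"))
print(s["tool_pos"]-s0["tool_pos"],s["gripper_width"],s["ft_torque"])
E
```

```text
time: 8.43
tool_pos: [0.5624, -0.2138, 0.2041]
tool_rot: [-0.002, 0.707, 0.707, -0.001]
contact_force: [-0.2, 0.5, -2.8]
gripper_width: 0.625
8.4333 [ 0.5624 -0.2138  0.2041] [[-0.0, 1.0, -0.004], [1.0, 0.001, 0.002], [0.002, -0.004, -1.0]] [-0.4869  0.0192  1.693  -0.0001  1.4344 -0.4874] [-0.151   0.4804 -2.8376]
hub_center 0.79 [177. 221. 231. 267.] 201.7 240.2 1604 [140. 146.  18.]
hub_center 0.68 [258.  73. 313. 131.] 283.3 102.4 2176 [  0. 225. 255.]
hub_center 0.66 [156.  95. 217. 153.] 187.0 123.3 2586 [  0. 128. 218.]
hub_center 0.64 [212. 210. 344. 346.] 278.1 282.4 13948 [181. 182. 184.]
hub_center 0.59 [270. 271. 286. 280.] 275.6 275.9 60 [147.   89.   58.5]
[-0.00209811  0.00093114  0.19609523] 0.6248795400832603 [-0.0252032  -0.03982046  0.02165836]
```

View pics/ov_g.png

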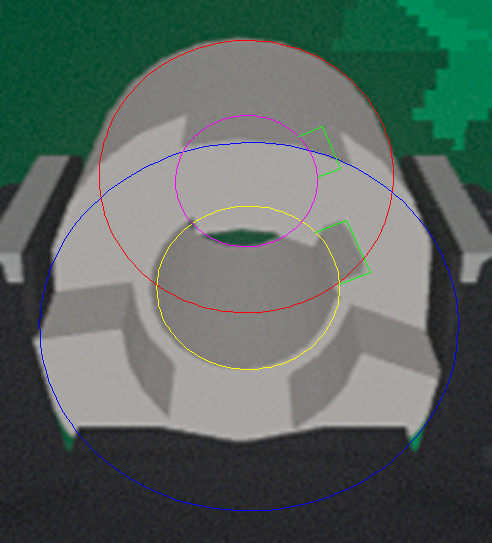

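View pics/w_h.png

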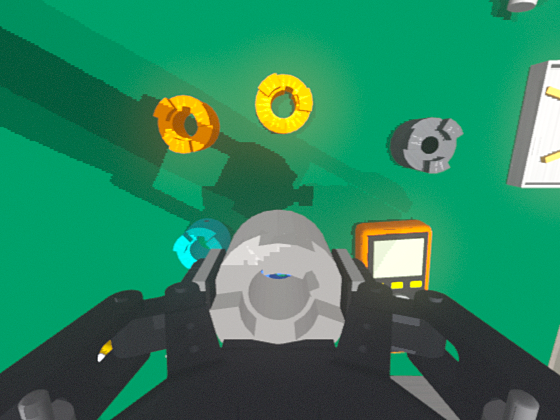

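```bash
python3 -m creep '[[0,0,0,0.01,-0.0014,0,0],[0,0,0,0.025,-0.004,0,0],[0,0,0,0.035,-0.005,0,0],[0,0,0,0.035,-0.005,0,0],[0,0,0,0.035,-0.005,0,0],[0,0,0,0.035,-0.005,0,0],[0,0,0,0.035,-0.005,0,0],[0,0,0,0.035,-0.005,0,0],[0,0,0,0.025,-0.004,0,0],[0,0,0,0.015,-0.003,0,0],[0,0,0,0.01,-0.0015,0,0],[0,0,3,0,0,0,0],[0,0,5,0,0,0,0],[0,0,3,0,0,0,0],[0,0,0,0,0,0,0],[0,0,0,0,0,0,0],[0,0,0,0,0,0,0]]'
python3 m2.py i
cat > st.py <<'E'
from h import *
np.set_printoptions(precision=4,suppress=True)
P=[];Y=[];F=[]
for i in range(4):
    s=manip.state();P.append(s["tool_pos"]);Rm=q2R(s["tool_rot"]);Y.append([np.degrees(np.arctan2(Rm[1,1],Rm[0,1])),*(Rm[:2,2]*1000)]);F.append(s["contact_force"])
    im=manip.grab_frame("top")
P,Y,F=map(np.array,(P,Y,F));print(s["time"],P.mean(0),P.std(0)*1000,"yaw,tilt",Y.mean(0),"F",F.mean(0),s["joint_pos"][5],s["gripper_width"])
E
python3 st.py
```

```text
time: 9.95
tool_pos: [0.5196, 0.0803, 0.2069]
tool_rot: [-0.0, 0.771, 0.637, -0.0]
contact_force: [0.3, -0.6, -2.8]
gripper_width: 0.627
9.95 [0.5196 0.0803 0.2069] [[0.19, 0.982, -0.001], [0.982, -0.19, -0.0], [-0.0, -0.001, -1.0]] [ 0.0118 -0.1702  1.8674 -0.      1.445   0.2025] [ 0.302  -0.5851 -2.7915]
10.15 [0.5198 0.0803 0.2071] [0.0473 0.0151 0.1002] yaw,tilt [-10.9491  -0.3177  -0.0098] F [-0.4447 -0.214  -2.8263] 0.20310927071938964 0.6335788847758216
```

View pics/w_i.png

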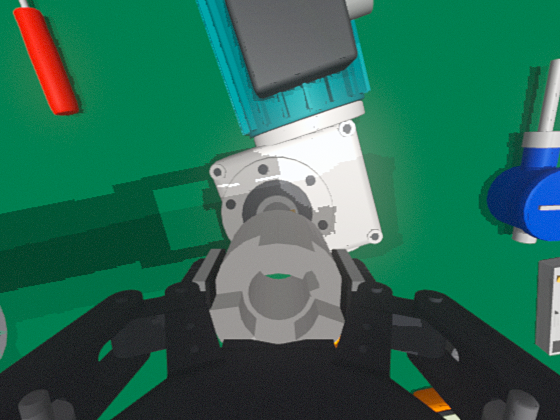

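```bash
python3 -m creep '[[0,0,0,0.0004,-0.0016,0.01,0],[0,0,0,0,0,0.012,0],[0,0,0,0,0,0.008,0],[0,0,0,0,0,0.003,0],[0,0,0,0,0,0,0],[0,0,0,0,0,0,0],[0,0,0,0,0,0,0]]'
python3 st.py
python3 - <<'E'
from h import *
im=manip.grab_frame("scene");t=manip.grab_frame("top")
a=cv2.resize(im[110:210,270:370],None,fx=6,fy=6,interpolation=cv2.INTER_CUBIC)
cv2.imwrite("pics/s_j.png",a)
E
```

```text
time: 10.78
tool_pos: [0.5187, 0.0812, 0.1747]
tool_rot: [0.0, 0.771, 0.636, 0.0]
contact_force: [-0.3, -0.6, -2.2]
gripper_width: 0.63
10.9333 [0.5188 0.0812 0.1749] [0.059  0.0071 0.1264] yaw,tilt [-10.9684   1.0965   0.0021] F [-0.1381 -0.1135 -2.79  ] 0.20484487400423873 0.6314920688779899
```

View pics/s_j.png

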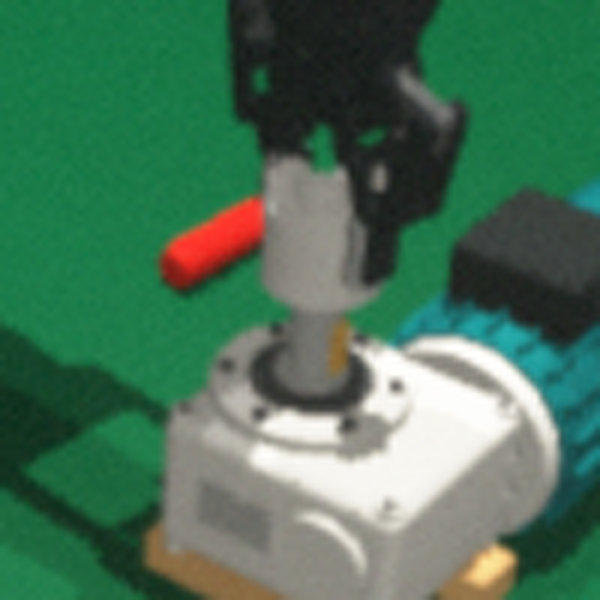

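Scene crop: hub (columns 262–380) stands over the shaft (centre ~318). I'll enter slowly and watch the force.

```bash
python3 -m creep '[[0,0,0,0,-0.0004,0.002,0],[0,0,0,0,0,0.002,0],[0,0,0,0,0,0.002,0],[0,0,0,0,0,0.0015,0],[0,0,0,0,0,0.0,0]]'; python3 -m creep '[[0,0,0,0,0,0.001,0],[0,0,0,0,0,0.001,0],[0,0,0,0,0,0.001,0],[0,0,0,0,0,0,0]]'
python3 st.py
```

```text
time: 11.5
tool_pos: [0.5176, 0.0813, 0.1661]
tool_rot: [-0.0, 0.771, 0.636, -0.0]
contact_force: [-0.8, -0.1, -2.1]
gripper_width: 0.631
time: 11.83
tool_pos: [0.5178, 0.0812, 0.1635]
tool_rot: [-0.0, 0.771, 0.636, -0.0]
contact_force: [-0.5, -0.5, -2.6]
gripper_width: 0.631
11.9833 [0.5179 0.0812 0.1637] [0.0594 0.0054 0.1082] yaw,tilt [-10.9707  -0.1504   0.0112] F [-0.2376 -0.3813 -2.6035] 0.20504290480805604 0.6313272389959669
```

```bash
python3 -m creep '[[0,0,0,0,0,0.001,0],[0,0,0,0,0,0.001,0],[0,0,0,0,0,0.001,0],[0,0,0,0,0,0.001,0],[0,0,0,0,0,0.001,0],[0,0,0,0,0,0,0],[0,0,0,0,0,0,0]]'
python3 st.py
```

```text
time: 12.62
tool_pos: [0.5179, 0.0812, 0.1587]
tool_rot: [-0.0, 0.771, 0.636, -0.0]
contact_force: [-0.0, -0.7, -2.2]
gripper_width: 0.635
12.7667 [0.5179 0.0812 0.1588] [0.0435 0.0164 0.0741] yaw,tilt [-10.97    -0.0605   0.0106] F [-0.1075 -0.2542 -2.7388] 0.20501251105100116 0.6316358814923344
```

```bash
python3 -m creep '[[0,0,0,0,0,0.0005,0],[0,0,0,0,0,0.0005,0],[0,0,0,0,0,0.0005,0],[0,0,0,0,0,0.0005,0],[0,0,0,0,0,0,0],[0,0,0,0,0,0,0]]'
python3 st.py;  python3 -m creep '[[0,0,0,0,0,0.0003,0],[0,0,0,0,0,0.0003,0],[0,0,0,0,0,0,0],[0,0,0,0,0,0,0]]';python3 st.py
```

```text
time: 13.32
tool_pos: [0.5179, 0.0812, 0.1567]
tool_rot: [-0.0, 0.771, 0.636, -0.0]
contact_force: [-0.3, 0.3, -2.9]
gripper_width: 0.626
13.4667 [0.5179 0.0812 0.1568] [0.022  0.0065 0.0372] yaw,tilt [-10.9695  -0.035    0.0096] F [ 0.0684 -0.2278 -2.6321] 0.20500531584606743 0.6312016056586257
time: 13.85
tool_pos: [0.5179, 0.0812, 0.1561]
tool_rot: [-0.0, 0.771, 0.636, -0.0]
contact_force: [0.3, -0.2, -3.4]
gripper_width: 0.629
14.0 [0.5179 0.0812 0.1562] [0.0146 0.0077 0.0202] yaw,tilt [-10.9712  -0.0428   0.0202] F [ 0.0405 -0.1383 -3.0185] 0.20503865957890943 0.6265644010765434
```

```bash
for i in 1 2 3; do :; done; python3 -m creep '[[0,0,0,0,0,0.0003,0],[0,0,0,0,0,0.0003,0],[0,0,0,0,0,0,0],[0,0,0,0,0,0,0]]';python3 -m creep '[[0,0,0,0,0,0.0003,0],[0,0,0,0,0,0,0],[0,0,0,0,0,0,0]]';python3 -m creep '[[0,0,0,0,0,0.0003,0],[0,0,0,0,0,0,0],[0,0,0,0,0,0,0]]'
```

```text
time: 14.38
tool_pos: [0.5181, 0.0812, 0.1559]
tool_rot: [0.0, 0.771, 0.636, 0.0]
contact_force: [-1.5, 0.2, -1.5]
gripper_width: 0.633
time: 14.63
tool_pos: [0.5181, 0.0812, 0.1556]
tool_rot: [0.0, 0.771, 0.636, 0.0]
contact_force: [-1.2, -0.3, 0.1]
gripper_width: 0.632
time: 14.88
tool_pos: [0.5182, 0.0813, 0.1554]
tool_rot: [0.0, 0.771, 0.636, 0.0]
contact_force: [-1.3, 0.2, 1.2]
gripper_width: 0.626
```

Riding on the key at TCP z 0.156 (predicted 0.156) with about 4 N. Now turning.

```bash
python3 -m creep '[[0,0,1,0,0,0,0],[0,0,1,0,0,0,0],[0,0,1,0,0,0,0],[0,0,1,0,0,0,0],[0,0,1,0,0,0,0],[0,0,0,0,0,0,0]]';python3 st.py; python3 -m creep '[[0,0,1,0,0,0,0],[0,0,1,0,0,0,0],[0,0,0,0,0,0,0]]';python3 st.py
```

```text
time: 15.38
tool_pos: [0.5182, 0.0816, 0.1551]
tool_rot: [-0.0, 0.799, 0.602, 0.0]
contact_force: [1.0, 2.2, 2.0]
gripper_width: 0.628
15.5333 [0.518  0.0812 0.1548] [0.1533 0.2359 0.2607] yaw,tilt [-15.983    0.1099  -0.2263] F [ 1.1923  1.1832 -0.3713] 0.2923923006888654 0.6312062350690837
time: 15.83
tool_pos: [0.5177, 0.0812, 0.1545]
tool_rot: [-0.0, 0.809, 0.588, -0.0]
contact_force: [1.4, 1.5, -3.0]
gripper_width: 0.634
15.9833 [0.5177 0.0812 0.1545] [0.0107 0.0156 0.0058] yaw,tilt [-17.99    -0.6286  -0.0201] F [ 1.5526  1.4725 -2.9836] 0.32721929239912934 0.6313679785728906
```

Vertical force fell to the weight alone near yaw -17°, so the keyway has probably dropped in. I'll probe downward.

```bash
python3 -m creep '[[0,0,0,0,0,0.0005,0],[0,0,0,0,0,0.0005,0],[0,0,0,0,0,0,0],[0,0,0,0,0,0,0]]';python3 st.py; python3 -c "
from plant import manip;print(manip.state()['ft_torque'])"
```

```text
time: 16.37
tool_pos: [0.5179, 0.0811, 0.154]
tool_rot: [0.0, 0.809, 0.588, -0.0]
contact_force: [1.3, -0.1, -2.2]
gripper_width: 0.631
16.5167 [0.5179 0.0811 0.1539] [0.0055 0.0037 0.0096] yaw,tilt [-17.9696  -0.2728  -0.2407] F [ 1.0279  0.2205 -2.0747] 0.32717342915767994 0.6311754989035687
[ 0.12223303 -0.08852806  0.00452004]
```

```bash
python3 -m creep '[[0,0,0,0,0,0.0005,0],[0,0,0,0,0,0.0005,0],[0,0,0,0,0,0.0005,0],[0,0,0,0,0,0,0],[0,0,0,0,0,0,0]]';python3 st.py
```

```text
time: 16.98
tool_pos: [0.5178, 0.0812, 0.1523]
tool_rot: [-0.0, 0.809, 0.588, -0.0]
contact_force: [0.4, -0.3, -3.8]
gripper_width: 0.63
17.1333 [0.5178 0.0812 0.1523] [0.0118 0.018  0.0229] yaw,tilt [-17.9703  -0.2867  -0.1222] F [ 0.5036  0.3763 -3.2212] 0.3272227304618533 0.6301147034620058
```

Dropped in: z is 3.7 mm below the riding height, with only the weight felt. Going down.

```bash
python3 -m creep '[[0,0,0,0,0,0.001,0],[0,0,0,0,0,0.001,0],[0,0,0,0,0,0.001,0],[0,0,0,0,0,0.001,0],[0,0,0,0,0,0.001,0],[0,0,0,0,0,0,0]]';python3 -m creep '[[0,0,0,0,0,0.001,0],[0,0,0,0,0,0.001,0],[0,0,0,0,0,0.001,0],[0,0,0,0,0,0.001,0],[0,0,0,0,0,0.001,0],[0,0,0,0,0,0,0]]';python3 st.py
```

```text
time: 17.68
tool_pos: [0.5179, 0.0812, 0.1472]
tool_rot: [-0.0, 0.809, 0.588, -0.0]
contact_force: [0.6, -0.3, -2.8]
gripper_width: 0.632
time: 18.18
tool_pos: [0.5179, 0.0812, 0.1422]
tool_rot: [-0.0, 0.809, 0.588, -0.0]
contact_force: [1.1, -0.6, -3.0]
gripper_width: 0.626
18.3333 [0.5179 0.0812 0.1423] [0.0066 0.0144 0.0454] yaw,tilt [-17.97    -0.2076  -0.036 ] F [ 1.0649 -0.766  -2.8057] 0.32720104499281977 0.6275755927039273
```

```bash
python3 -m creep '[[0,0,0,0,0,0.001,0],[0,0,0,0,0,0.001,0],[0,0,0,0,0,0.001,0],[0,0,0,0,0,0.001,0],[0,0,0,0,0,0.001,0],[0,0,0,0,0,0.001,0],[0,0,0,0,0,0.001,0],[0,0,0,0,0,0,0]]';python3 -m creep '[[0,0,0,0,0,0.001,0],[0,0,0,0,0,0.001,0],[0,0,0,0,0,0.001,0],[0,0,0,0,0,0.001,0],[0,0,0,0,0,0.001,0],[0,0,0,0,0,0.001,0],[0,0,0,0,0,0,0]]';python3 st.py
```

```text
time: 19.05
tool_pos: [0.5179, 0.0812, 0.1352]
tool_rot: [-0.0, 0.809, 0.588, -0.0]
contact_force: [0.4, -0.4, -2.9]
gripper_width: 0.629
time: 19.63
tool_pos: [0.5179, 0.0812, 0.1293]
tool_rot: [-0.0, 0.809, 0.588, -0.0]
contact_force: [0.4, -0.7, -3.5]
gripper_width: 0.63
19.7833 [0.5179 0.0812 0.1293] [0.0141 0.0133 0.0122] yaw,tilt [-17.9698  -0.1624  -0.0075] F [ 0.7209 -0.8018 -3.3904] 0.32719074097502643 0.6256745149659496
```

```bash
python3 -m creep '[[0,0,0,0,0,0.0005,0],[0,0,0,0,0,0.0005,0],[0,0,0,0,0,0.0005,0],[0,0,0,0,0,0.0005,0],[0,0,0,0,0,0.0005,0],[0,0,0,0,0,0,0],[0,0,0,0,0,0,0]]';python3 -m creep '[[0,0,0,0,0,0.0003,0],[0,0,0,0,0,0.0003,0],[0,0,0,0,0,0.0003,0],[0,0,0,0,0,0,0],[0,0,0,0,0,0,0]]';python3 st.py
```

```text
time: 20.42
tool_pos: [0.518, 0.0812, 0.1269]
tool_rot: [0.0, 0.809, 0.588, 0.0]
contact_force: [0.4, -1.4, -3.1]
gripper_width: 0.63
time: 20.83
tool_pos: [0.518, 0.0812, 0.1261]
tool_rot: [0.0, 0.809, 0.588, 0.0]
contact_force: [0.3, -0.4, -2.7]
gripper_width: 0.633
20.9833 [0.518  0.0812 0.1261] [0.0055 0.0126 0.0037] yaw,tilt [-17.9694   0.0426  -0.0141] F [ 0.6101 -0.714  -2.4947] 0.32717341217839424 0.6295065449125272
```

```bash
python3 -m creep '[[0,0,0,0,0,0.0004,0],[0,0,0,0,0,0.0004,0],[0,0,0,0,0,0,0],[0,0,0,0,0,0,0]]';python3 -m creep '[[0,0,0,0,0,0.0004,0],[0,0,0,0,0,0.0004,0],[0,0,0,0,0,0,0],[0,0,0,0,0,0,0]]';python3 st.py
```

```text
time: 21.37
tool_pos: [0.518, 0.0813, 0.126]
tool_rot: [0.0, 0.809, 0.588, -0.0]
contact_force: [-4.0, -1.2, 3.9]
gripper_width: 0.631
time: 21.7
tool_pos: [0.518, 0.0813, 0.1259]
tool_rot: [-0.0, 0.809, 0.588, -0.0]
contact_force: [-5.7, -1.5, 8.6]
gripper_width: 0.628
21.85 [0.518  0.0813 0.126 ] [0.0182 0.0109 0.0144] yaw,tilt [-17.9621  -0.1909  -0.1314] F [-5.7301 -1.0266  8.5953] 0.3272322423651028 0.6309320606525791
```

Firm stop at 0.126, exactly 30 mm below the riding height, with about 11 N net push. I'll ease off the push and release.

```bash
python3 -m creep '[[0,0,0,0,0,-0.0005,0],[0,0,0,0,0,-0.0003,0],[0,0,0,0,0,0,0],[0,0,0,0,0,0,0]]';python3 -m creep '[[0,0,0,0,0,0,0.66],[0,0,0,0,0,0,0.7],[0,0,0,0,0,0,0.75],[0,0,0,0,0,0,0.85],[0,0,0,0,0,0,1],[0,0,0,0,0,0,1],[0,0,0,0,0,0,1],[0,0,0,0,0,0,1]]';python3 m2.py k hub_center;python3 - <<'E'
from h import *
im=manip.grab_frame("scene")
cv2.imwrite("pics/s_k.png",cv2.resize(im[110:210,270:370],None,fx=6,fy=6,interpolation=cv2.INTER_CUBIC))
E
```

```text
time: 22.23
tool_pos: [0.518, 0.0813, 0.126]
tool_rot: [0.0, 0.809, 0.588, -0.0]
contact_force: [-5.6, -0.9, 7.1]
gripper_width: 0.633
time: 22.9
tool_pos: [0.518, 0.0813, 0.1253]
tool_rot: [-0.0, 0.809, 0.588, 0.0]
contact_force: [0.4, -0.6, -0.7]
gripper_width: 0.996
22.9 [0.518  0.0813 0.1253] [[0.309, 0.951, 0.0], [0.951, -0.309, 0.0], [0.0, 0.0, -1.0]] [ 0.0136 -0.0988  1.9443  0.      1.296   0.3272] [ 0.4422 -0.569  -0.7142]
hub_center 0.9 [210. 208. 346. 342.] 277.8 280.9 11927 [132. 134. 137.]
hub_center 0.73 [146.   1. 436. 318.] 295.7 134.2 53977 [147. 145. 114.]
hub_center 0.4 [  0. 110.  16. 145.] 4.7 130.8 290 [16. 24. 96.]
```

View pics/w_k.png

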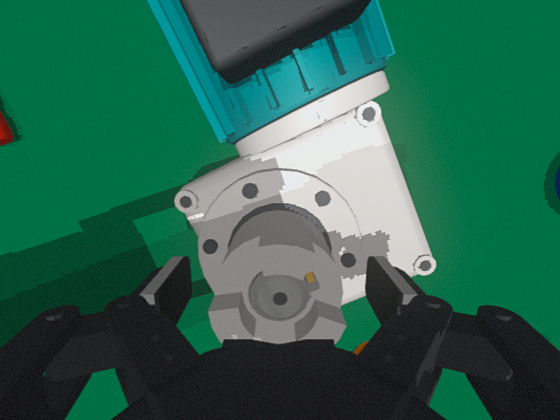

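View pics/s_k.png

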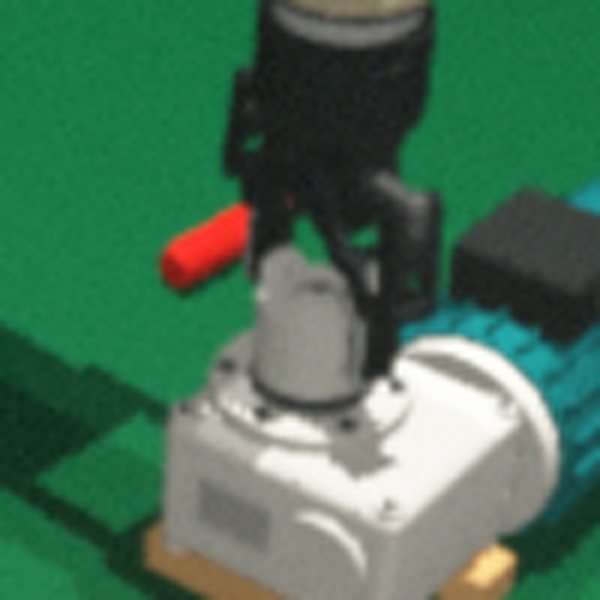

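Hub is seated: the brass key shows in the keyway at wrist (311,277), with the shaft centre hole at (280,299). Now I retreat straight up and verify.

```bash
python3 -m creep '[[0,0,0,0,0,-0.01,1],[0,0,0,0,0,-0.02,1],[0,0,0,0,0,-0.03,1],[0,0,0,0,0,-0.03,1],[0,0,0,0,0,-0.02,1],[0,0,0,0,0,0,1],[0,0,0,0,0,0,1],[0,0,0,0,0,0,1]]';python3 m2.py l hub_center; python3 ov3.py l .5183 .0810 6 l 0.118;python3 - <<'E'
from h import *
im=manip.grab_frame("scene");t=manip.grab_frame("top")
cv2.imwrite("pics/s_l.png",im);cv2.imwrite("pics/t_l.png",t)
a=cv2.imread("pics/top0.png");m=cv2.absdiff(a,t).max(2)
for r in manip.cut_out("hub_center","scene"): print(r["confidence"],r["rect"])
E
```

```text
time: 23.72
tool_pos: [0.5175, 0.0812, 0.2347]
tool_rot: [-0.0, 0.809, 0.588, -0.0]
contact_force: [-0.5, 0.2, -0.6]
gripper_width: 0.999
23.7167 [0.5175 0.0812 0.2347] [[0.309, 0.951, -0.001], [0.951, -0.309, 0.0], [-0.0, -0.001, -1.0]] [ 0.0136 -0.1933  1.8409  0.      1.4948  0.3272] [-0.5345  0.1965 -0.631 ]
hub_center 0.86 [242. 177. 314. 252.] 279.3 217.5 3247 [157. 160. 162.]
hub_center 0.69 [274. 315. 309. 347.] 290.3 329.9 724 [  0.  80. 150.]
hub_center 0.59 [334. 286. 380. 345.] 355.3 314.5 1734 [  0.  86. 158.]
0.88 [311.1, 154.5, 331.8, 181.5]
0.82 [203.4, 231.7, 224.5, 262.2]
0.75 [273.1, 225.8, 292.7, 251.0]
0.75 [207.9, 262.7, 233.5, 293.4]
0.67 [241.6, 208.1, 262.4, 235.7]
0.6 [136.5, 271.7, 185.9, 326.2]
```

View pics/ov_l.png

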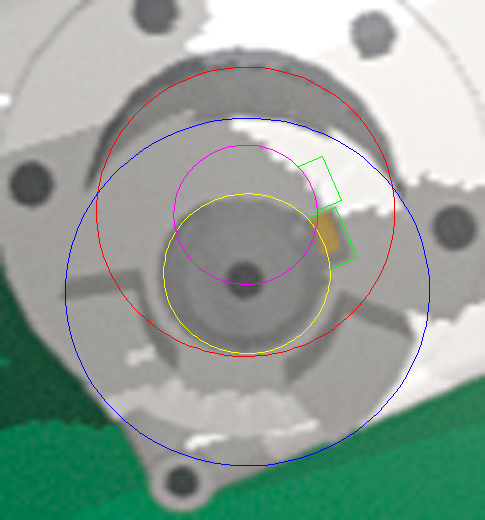

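View pics/s_l.png

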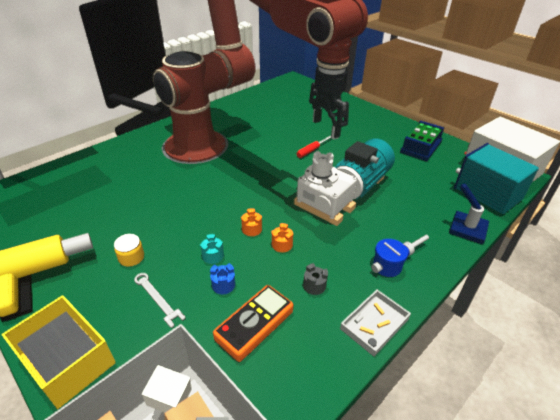

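The coupling matches the overlay drawn at home height, key in keyway. Everything else stands where it was and the arm is clear. Handing in.

```bash
python3 -c "
from plant import manip;print(manip.job_done());print(manip.state()['time'])"
```

```text
the job is handed in; nothing more can be done
None
the job is handed in; nothing more can be done
```

The silver coupling half is on the gearmotor shaft, claws up and fully home against the collar. I handed the job in after about 24 s of the allowed 72 s.

- **Fitting:** I gripped the half across its body and slipped it over the shaft end. It rode on the key with about 4 N, and after roughly 5–7° of turning the keyway dropped over the key. I then lowered it 30 mm from the riding height to the collar, the depth the text gives. The final push was about 11 N net, slightly above the 5–10 N suggested but well under the 20 N damage limit. It came with about 6 N of sideways force, which was gone after I let go.
- **Last checks:** The wrist picture shows the brass key sitting in the keyway. An overlay drawn at home height fits the coupling in that picture. In the scene picture all the other parts stand where they were, judged by eye. The arm is about 11 cm above its release height and touching nothing.
- **Disagreements:** None of the checks failed. From the pictures I had expected the key to catch at about -20° of turn, but it caught at -16° to -18°.

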